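Balance a six-place centrifuge rotor by swapping its tube inserts

ROBOT

A 7-joint arm with a two-finger parallel gripper is mounted at the origin on a cart in front of the work surface, level with it; the furniture and walls round the work are solid. World frame = base frame: x ahead of the robot, y to its left, z up, the work surface at z = 0. Lengths are in mm, angles in rad, forces in N, time in s.
With the tool pointing down it reaches from about 400 to 750 mm from the base axis. Payload 19.5 kg.
Tool frame: the origin (TCP) lies between the finger pads; the fingertips stand 11 mm ahead of it and the grasp point (between the pads) lies 8 mm behind it (env.tip_extent is the distance from the TCP to the fingertips, in mm); z points along the fingers, y is the direction in which the jaws open and shut (so a half turn about z gives the same grasp; the last joint's range is limited). The gripper opens to 85 mm and grips with 20 to 120 N. Pads are 22 mm wide; open, the fingers measure 114 mm over their backs; the gripper's body (76 mm by 85 mm) begins 54 mm behind the grasp point. The pads swing forward as they close: fully open they stand 13 mm farther back than shut.
Start: joints at [-1.191, 0.707, -0.028, 1.485, 0.022, 0.951, -0.075], TCP at [235.392, 524.582, 242.268] pointing down, gripper open.
Joint ranges: [-2.71, 2.71], [-0.32, 2.16], [-1.57, 1.52], [0, 2.45], [-1.46, 4.6], [0, 2.02], [-2.83, 2.83]. Speed limits (rad/s): [1.89, 1.89, 2.57, 2.57, 3.01, 3.01, 3.01].

INTERFACE

Orientations are given as a unit quaternion [w, x, y, z].
In Python, from rig import env gives the robot as it stands.
- The arm moves only by the tool move_arm, never from a script. Its argument "steps" is a list of rows, each a list of 6 numbers: the shift along the tool's x, y, z in mm, then the turn, a rotation vector about the tool's x, y, z in rad. A call has 1 to 12 rows; each row is the pose to reach, as a shift and turn from the pose commanded when the call began, along the tool's axes at that moment; what a row does not reach only later rows make up. A row lasts 1/10 s, in which the tool goes at most 50 mm and 8.59 degrees, less where a joint would pass 70% of its speed; a pose out of reach is approached as far as the arm can. A call with a gripper value outside its range is refused whole. "fingers" is the opening, from 0 (shut) to 1 (fully open), set as the call begins (left out, the last holds). The fingers move at their own pace and stop on an object; "newtons" is the grip in N (left out, the last holds). Time passes only in rows, so rows that repeat a pose let the fingers close. It gives the time, the measured TCP pose, the force and the opening at its end, in the units of the state.
- env.read_state(): the state, without advancing time (a new reading comes with each control period).
- env.grab_frame(name): name is "scene" or "top" or "wrist"; returns the picture (480x640x3 uint8, red, green, blue); there is no depth.
- env.camera_params(name): a dict with "intrinsics" (3x3 intrinsics, pixels), "world_to_cam" (4x4, takes a point from world to camera coordinates). Camera axes: x right, y down, z forward; pixel columns grow to the right and rows downward; lengths in mm; the calibration is good to about 2 mm. A picture is of the moment at which its call begins: read the wrist's pose just before it. camera_params takes no time and is no camera call; for the wrist camera it gives the pose at the moment of the call.
- env.finish_job(): hands the job in, once; it reports no verdict.
The state is a dict: "clock": time; "joints": joint angles; "dq": joint speeds; "effort": joint torques, N m; "eef_pos": TCP position; "orientation": TCP orientation; "ft_force": force on the tool from outside, world axes, zero at the start; "wrist_torque": the same for the moment, N m; "opening": finger opening in mm.
Only numpy, scipy, OpenCV 4.12 (cv2) and the standard library are available. Lean on these libraries where they do the work, as an engineer would, in place of code of your own. Each camera call takes 0.05 s, during which the arm holds its last target. There are 200 camera calls.

TASK

Balance the six-place centrifuge rotor for the next run: its six tube inserts are three pairs of twins (one wide bore, three bores, seven small bores), and now no insert has its twin across the hub. Swap inserts between the buckets, with the empty two-cup holder there for parking one meanwhile, until all six sit upright and fully down in the buckets and each has its twin in the bucket directly opposite. Do not tip an insert over, and leave the beaker and the dropper bottle where they stand.

Things in the scene. Friction and masses are not known exactly. Their poses are not given: they have to be found in the camera images.
- rotor: Metal 6-place centrifuge rotor, 265 mm across, locked on a stand; nothing on it moves. Origin: its axis at the table top. 6 round buckets, axes 100 mm out at 0, 60, .. 300 deg from its x axis (200 mm apart across the hub): 50 mm inside, mouth flared to 57 mm, floor 25 mm and rim 62 mm above the table. Arms between them up to 52 mm high, hub knob 67 mm
- holder: Grey plastic parking holder fixed to the table, 78 x 150 mm base plate with two empty round cups, 50 mm inside, mouth flared to 57 mm, cup floor 11 mm and rim 48 mm above the table. Origin at the centre of its underside; cup axes at y = +37 and -37 mm in its own frame
- single_a: White plastic tube insert, round, 46 mm in diameter, 82 mm tall, one wide 30 mm bore in its top; foot tapers to 38 mm over the lowest 8 mm; flat underside; about 90 g. Twin of single_b. Origin at the centre of its underside, z up its axis; yaw has no meaning. Starts seated in a rotor bucket, 45 mm showing above the rim
- single_b: White plastic tube insert, round, 46 mm in diameter, 82 mm tall, one wide 30 mm bore in its top; foot tapers to 38 mm over the lowest 8 mm; flat underside; about 90 g. Twin of single_a. Origin at the centre of its underside, z up its axis; yaw has no meaning. Starts seated in a rotor bucket, 45 mm showing above the rim
- triple_a: White plastic tube insert, round, 46 mm in diameter, 72 mm tall, three 15 mm bores in its top; foot tapers to 38 mm over the lowest 8 mm; flat underside; about 90 g. Twin of triple_b. Origin at the centre of its underside, z up its axis; yaw has no meaning. Starts seated in a rotor bucket, 35 mm showing above the rim
- triple_b: White plastic tube insert, round, 46 mm in diameter, 72 mm tall, three 15 mm bores in its top; foot tapers to 38 mm over the lowest 8 mm; flat underside; about 90 g. Twin of triple_a. Origin at the centre of its underside, z up its axis; yaw has no meaning. Starts seated in a rotor bucket, 35 mm showing above the rim
- seven_a: White plastic tube insert, round, 46 mm in diameter, 62 mm tall, seven 8 mm bores in its top; foot tapers to 38 mm over the lowest 8 mm; flat underside; about 90 g. Twin of seven_b. Origin at the centre of its underside, z up its axis; yaw has no meaning. Starts seated in a rotor bucket, 25 mm showing above the rim
- seven_b: White plastic tube insert, round, 46 mm in diameter, 62 mm tall, seven 8 mm bores in its top; foot tapers to 38 mm over the lowest 8 mm; flat underside; about 90 g. Twin of seven_a. Origin at the centre of its underside, z up its axis; yaw has no meaning. Starts seated in a rotor bucket, 25 mm showing above the rim
- beaker: Bystander: clear 50 ml glass beaker, 52 mm in diameter, 67 mm tall, standing on the table to one side. Origin at the centre of its underside
- dropper: Bystander: brown glass dropper bottle, 36 mm in diameter, 101 mm tall, standing on the table to the other side. Origin at the centre of its underside
Things that resemble listed ones, but are neither listed nor needed, are in the scene too. What is shaped like the single_b but green or turquoise is not meant.

How it is judged:
By the outcome, as a careful person would: the job done as asked, in the order asked, and still so for the second after the job is handed in, with the robot touching nothing.
It also fails if it takes over 104 s, if anything falls off the work surface, if the arm or the gripper's body presses on something with over 40 N, if the wrist force passes 120 N, or if a joint passes its speed limit or range.

## Working session

There is one attempt and no reset: what is moved stays moved. The work goes in short steps, Python scripts to look and compute and a tool call to move; the robot and the scene stay as the last step left them, time stands still between calls to the robot, and variables do not carry over. Pictures are saved under pics/ and viewed, about 12 in all and at most 16, crops included, and the job is handed in when it is done.

Besides the shell and the picture viewer there is one more tool, called after ">>>" as name(argument=value, ...), one argument or row to a line, values as JSON. move_arm: Moves the arm, as the interface text tells. Its arguments: {"type":"object","properties":{"steps":{"type":"array","items":{"type":"array","items":{"type":"number"}}},"fingers":{"type":"number"},"newtons":{"type":"number"}},"required":["steps"]}

```bash
ls; mkdir -p pics; python3 - <<'E'
from rig import env
import cv2,numpy as np
print(env.read_state())
for n in("scene","top"):
    im=env.grab_frame(n); cv2.imwrite(f"pics/{n}0.png",im[:,:,::-1]); p=env.camera_params(n); print(n,p)
E
```

```text
pics
{'clock': 0.0, 'joints': array([-1.19070525,  0.70705752, -0.02760042,  1.48497596,  0.02199446,
        0.95090792, -0.0755104 ]), 'dq': array([ 8.50345929e-04,  2.86921903e-04, -7.83308074e-05,  3.72280278e-04,
        1.48060380e-04, -1.94545297e-05,  5.00714663e-05]), 'effort': array([ 8.81896540e-04, -8.83236265e+01,  1.23524409e+00, -2.36165214e+01,
        1.69832411e-02,  6.54362346e-03, -3.25856035e-05]), 'eef_pos': array([235.30942201, 524.38157337, 241.85914681]), 'orientation': array([-9.01557820e-05,  2.09348623e-01,  9.77840928e-01, -5.15371298e-04]), 'ft_force': array([-0.99573116, -0.78681911, -0.72062414]), 'wrist_torque': array([0.02883876, 0.06793422, 0.01671411]), 'opening': 85.60360815617467}
scene {'intrinsics': array([[601.05135637,   0.        , 314.41974555],
       [  0.        , 601.05135637, 239.01052118],
       [  0.        ,   0.        ,   1.        ]]), 'world_to_cam': array([[ 6.94389067e-01, -7.19528391e-01,  1.01349629e-02,
        -4.31071095e+02],
       [-5.51303097e-01, -5.40987576e-01, -6.35135684e-01,
         3.54520746e+02],
       [ 4.62481046e-01,  4.35443839e-01, -7.72334089e-01,
         1.28607502e+03],
       [ 0.00000000e+00,  0.00000000e+00,  0.00000000e+00,
         1.00000000e+00]])}
top {'intrinsics': array([[479.27058817,   0.        , 323.98365765],
       [  0.        , 479.27058817, 239.80017053],
       [  0.        ,   0.        ,   1.        ]]), 'world_to_cam': array([[-2.27922787e-02, -9.99736432e-01,  2.75300742e-03,
         1.68919322e+01],
       [-9.95674466e-01,  2.24514044e-02, -9.01570445e-02,
         6.07827474e+02],
       [ 9.00714731e-02, -4.79598368e-03, -9.95923756e-01,
         1.25921415e+03],
       [ 0.00000000e+00,  0.00000000e+00,  0.00000000e+00,
         1.00000000e+00]])}
```

View pics/scene0.png

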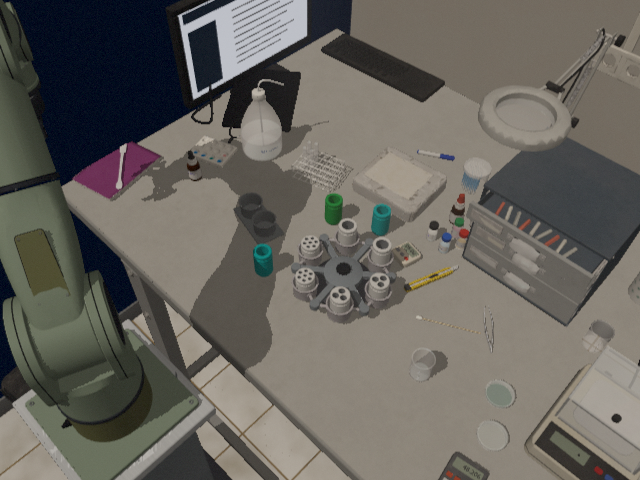

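View pics/top0.png

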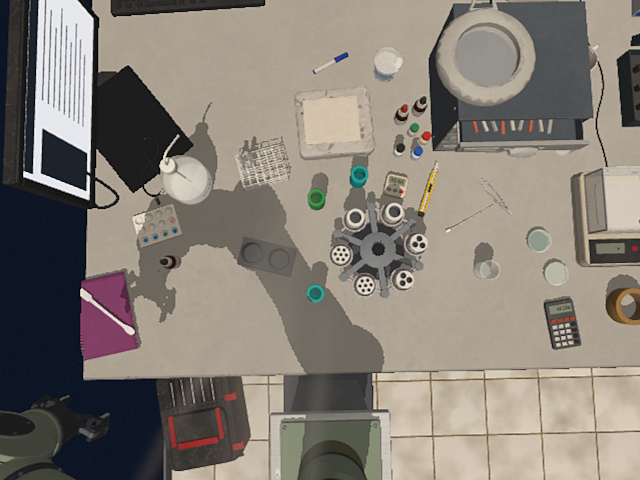

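The scene shows the rotor at about (377,249) in the top view. In ring order its inserts are:

- singles at (355,218) and (394,212)
- triples at (416,243) and (404,279)
- sevens at (365,285) and (341,254)

Lookalikes to leave alone are the green one at (316,199) and the turquoise ones at (358,176) and (315,293). The holder is at about (266,256), the beaker at (487,269) and the dropper at (169,262).

```bash
cat > h.py <<'E'
import numpy as np,cv2
from rig import env
def ray(uv,p,z):
    K,T=p["intrinsics"],p["world_to_cam"];R,t=T[:3,:3],T[:3,3]
    o=-R.T@t; d=R.T@np.linalg.solve(K,[uv[0],uv[1],1.]); return o+d*(z-o[2])/d[2]
def proj(P,p):
    c=p["world_to_cam"][:3,:3]@np.array(P,float)+p["world_to_cam"][:3,3]; q=p["intrinsics"]@c; return q[:2]/q[2]
def ringfit(P):
    # P: 6 points ordered with decreasing/increasing angle; returns centre, phase, resid
    P=np.array(P); c=P.mean(0); a=np.arctan2(*(P-c).T[::-1]); z=((P-c)[:,0]+1j*(P-c)[:,1])**6
    return c,np.degrees(a),np.linalg.norm(P-c,axis=1),np.degrees(np.angle(np.sum(np.exp(6j*a))))/6
E
python3 - <<'E'
from h import *
im=cv2.imread("pics/top0.png");p=env.camera_params("top")
c=im[180:320,220:440]; cv2.imwrite("pics/crop0.png",cv2.resize(c,None,fx=3.6,fy=3.6,interpolation=cv2.INTER_CUBIC))
hs=cv2.cvtColor(im,cv2.COLOR_BGR2HSV)
uv=[(355,218,107),(394,212,107),(416,243,97),(404,279,97),(365,285,87),(341,254,87)]
m=((im.min(2)>165)*255).astype(np.uint8)
P=[]
for u,v,z in uv:
    s=m[v-13:v+14,u-13:u+14]; n,l,st,ce=cv2.connectedComponentsWithStats(s); k=1+np.argmax(st[1:,4])
    pts=cv2.convexHull(np.argwhere(l==k)[:,::-1].astype(np.int32)); (cx,cy),r=cv2.minEnclosingCircle(pts)
    q=ray((u-13+cx,v-13+cy),p,z); q0=ray((u,v),p,z); P.append(q[:2]); print((u-13+cx,v-13+cy),r,st[k],q.round(),q0.round())
print(ringfit(P))
for n,u,v,z in[("cup1",252,252,48),("cup2",279,259,48),("beak",487,269,67),("drop",173,261,101)]:print(n,ray((u,v),p,z).round())
E
```

```text
(355.3333330154419, 217.1666669845581) 8.93349552154541 [  5   4  18  18 121] [657. -77. 107.] [654. -76. 107.]
(394.6304349899292, 211.6304349899292) 9.022494316101074 [  5   4  18  18 120] [ 668. -177.  107.] [ 668. -175.  107.]
(419.15354347229004, 242.73622035980225) 9.42941951751709 [  7   4  19  18 142] [ 589. -238.   97.] [ 588. -230.   97.]
(405.61111068725586, 279.61111068725586) 9.768087387084961 [  5   5  18  17 148] [ 496. -200.   97.] [ 498. -196.   97.]
(365.0, 285.0) 8.602425575256348 [  5   5  17  17 155] [485. -98.  87.] [485. -98.  87.]
(340.3543691635132, 254.37378597259521) 8.781879425048828 [  4   5  18  18 160] [564. -38.  87.] [565. -39.  87.]
(array([ 576.61342797, -137.94102373]), array([  37.28721338,  -23.04458329,  -83.03355844, -142.28295433,
        156.45669224,   96.9491758 ]), array([100.45176631,  99.7845179 , 100.74775099, 101.43680197,
        99.78975484, 101.14760759]), np.float64(-22.944694943141624))
cup1 [578. 194.  48.]
cup2 [558. 123.  48.]
beak [ 519. -417.   67.]
drop [556. 385. 101.]
```

View pics/crop0.png

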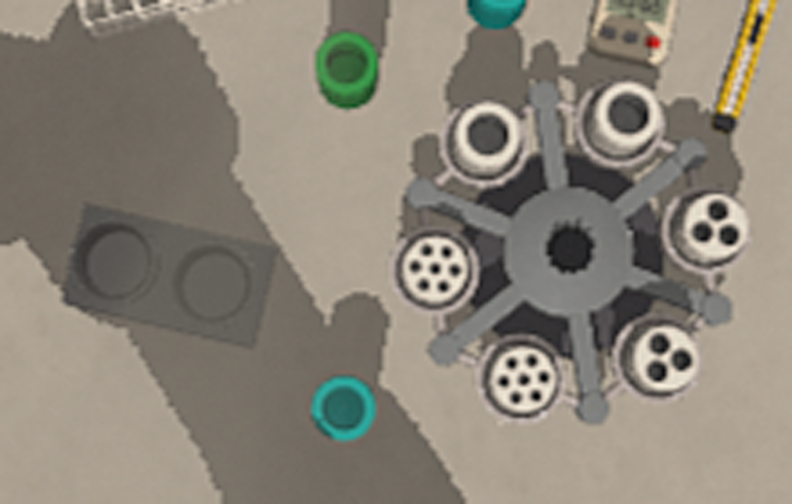

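All six ring points fit a hexagon of radius 100±1 mm centred at (577,-138), so the identification holds. The crop confirms the order going round: S, S, T, T, V, V. Keep one of each in place and 3-cycle the others: V from F to the holder, T from D to F, S from B to D, then V from the holder to B. Now I approach F and turn the jaws along world x.

>>> move_arm(
  steps=[
    [-38,-27,0,0,0,0.1],
    [-76,-54,0,0,0,0.2],
    [-114,-81,0,0,0,0.3],
    [-152,-108,0,0,0,0.4],
    [-190,-135,0,0,0,0.5],
    [-228,-162,0,0,0,0.6],
    [-266,-189,0,0,0,0.7],
    [-304,-216,0,0,0,0.8],
    [-342,-243,0,0,0,0.9],
    [-380,-270,0,0,0,1.0],
    [-418,-297,0,0,0,1.1],
    [-456,-324,0,0,0,1.149],
  ],
  fingers=0.8,
)

```text
clock: 1.3
eef_pos: [519.4, 40.5, 242.2]
orientation: [-0.0, 0.708, 0.706, -0.0]
ft_force: [-0.9, 0.6, -0.3]
opening: 68.7
```

```bash
python3 - <<'E'
from h import *
s=env.read_state();print(s["clock"],s["eef_pos"],s["orientation"],s["joints"].round(2),s["ft_force"],s["opening"])
E
```

```text
1.3 [519.36428474  40.52245821 242.21218447] [-8.61886232e-05  7.08456728e-01  7.05754232e-01 -1.46036924e-04] [-0.26  0.64  0.22  1.69 -0.18  0.84  0.04] [-0.88714912  0.60680096 -0.34445645] 68.70300979432109
```

>>> move_arm(
  steps=[
    [-40,22,0,0,0,0],
    [-79,45,0,0,0,0],
    [-79,45,0,0,0,0],
    [-79,45,0,0,0,0],
  ],
)

```text
clock: 1.7
eef_pos: [563.6, -37.3, 241.8]
orientation: [-0.0, 0.708, 0.707, -0.0]
ft_force: [-0.4, 0.7, 0.1]
opening: 68.1
```

```bash
python3 - <<'E'
from h import *
s=env.read_state();p=env.camera_params("wrist");print(s["clock"],s["eef_pos"],p["world_to_cam"].round(3),p["intrinsics"])
im=env.grab_frame("wrist");cv2.imwrite("pics/w0.png",im[:,:,::-1])
for n,q in dict(F=(564.3,-38.7,87),A=(656.4,-77.7,107),E=(484.5,-98.9,87)).items(): print(n,proj(q,p))
E
```

```text
1.7 [563.63068069 -37.29989227 241.80304415] [[ 1.00000e+00 -2.00000e-03 -2.00000e-03 -5.62098e+02]
 [-2.00000e-03 -9.45000e-01  3.28000e-01 -7.67560e+01]
 [-2.00000e-03 -3.28000e-01 -9.45000e-01  3.68757e+02]
 [ 0.00000e+00  0.00000e+00  0.00000e+00  1.00000e+00]] [[354.46800558   0.         322.94576168]
 [  0.         354.46800558 240.97101183]
 [  0.           0.           1.        ]]
F [325.4955527  226.04157672]
A [437.55150991 278.29183802]
E [236.50615692 290.52957056]
```

View pics/w0.png

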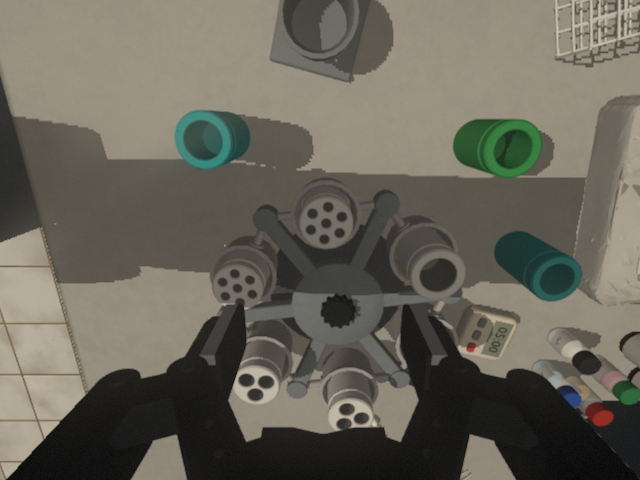

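The wrist view shows F's seven-bore top at about (327,221), E at (238,287), A at (438,271) and a holder cup at (320,20). I'll measure these more closely from this picture.

```bash
python3 - <<'E'
from h import *
s=env.read_state();p=env.camera_params("wrist")
im=cv2.imread("pics/w0.png");g=cv2.cvtColor(im,cv2.COLOR_BGR2GRAY)
for n,u,v,z,q in [("F",327,221,87,(564.3,-38.7)),("E",238,287,87,(484.5,-98.9)),("A",438,271,107,(656.4,-77.7))]:
    b=cv2.GaussianBlur(g[v-34:v+35,u-34:u+35],(3,3),0)
    c=cv2.HoughCircles(cv2.resize(b,None,fx=4,fy=4,interpolation=cv2.INTER_CUBIC),cv2.HOUGH_GRADIENT,1.2,400,param1=120,param2=20,minRadius=96,maxRadius=132)
    cx,cy,r=c[0,0]/4; P=ray((u-34+cx,v-34+cy),p,z); print(n,(u-34+cx,v-34+cy),r, P.round(1),(P[:2]-q).round(1))
c=cv2.resize(im[170:320,200:480],None,fx=2.8,fy=2.8,interpolation=cv2.INTER_CUBIC);cv2.imwrite("pics/c1.png",c)
im=cv2.imread("pics/top0.png");p=env.camera_params("top")
g=cv2.equalizeHist(cv2.resize(im[230:285,230:305],None,fx=6,fy=6,interpolation=cv2.INTER_CUBIC)[:,:,1])
c=cv2.HoughCircles(g,cv2.HOUGH_GRADIENT,1.2,120,param1=100,param2=25,minRadius=55,maxRadius=80)
for a in c[0]: print(a/6,ray((230+a[0]/6,230+a[1]/6),p,48).round(1))
E
```

```text
Traceback (most recent call last):
TypeError: 'NoneType' object is not subscriptable
```

```bash
python3 - <<'E'
from h import *
p=env.camera_params("wrist")
im=cv2.imread("pics/w0.png")
c=cv2.resize(im[170:320,200:480],None,fx=2.8,fy=2.8,interpolation=cv2.INTER_CUBIC)
for n,z,q in [("F",87,(564.3,-38.7)),("E",87,(484.5,-98.9)),("A",107,(656.4,-77.7))]:
    t=np.linspace(0,2*np.pi,40)
    for d,col in(((0,0),(0,0,255)),((1,3.5),(0,255,0))):
        pts=[(proj((q[0]+d[0]+23*np.cos(a),q[1]+d[1]+23*np.sin(a),z),p)-[200,170])*2.8 for a in t]
        cv2.polylines(c,[np.int32(pts)],True,col,1)
cv2.imwrite("pics/c1.png",c)
im=cv2.imread("pics/top0.png");p=env.camera_params("top")
g=cv2.equalizeHist(cv2.resize(im[230:285,230:305],None,fx=6,fy=6,interpolation=cv2.INTER_CUBIC)[:,:,1])
c=cv2.HoughCircles(g,cv2.HOUGH_GRADIENT,1.2,120,param1=100,param2=18,minRadius=50,maxRadius=85)
for a in ([] if c is None else c[0]): print(a/6,ray((230+a[0]/6,230+a[1]/6),p,48).round(1))
E
```

```text
[48.5      28.700003 11.413333] [559. 124.  48.]
[21.900002 22.5      13.393333] [576.9 193.8  48. ]
[32.100002 40.3       8.973333] [529.5 167.5  48. ]
[52.100002   6.1000004 11.193334 ] [618.5 113.6  48. ]
[72.50001  36.3       9.593333] [537.6  61.2  48. ]
[49.5      54.5      11.853333] [491.3 122.3  48. ]
[72.50001    4.7000003 13.393333 ] [621.   59.7  48. ]
```

View pics/c1.png

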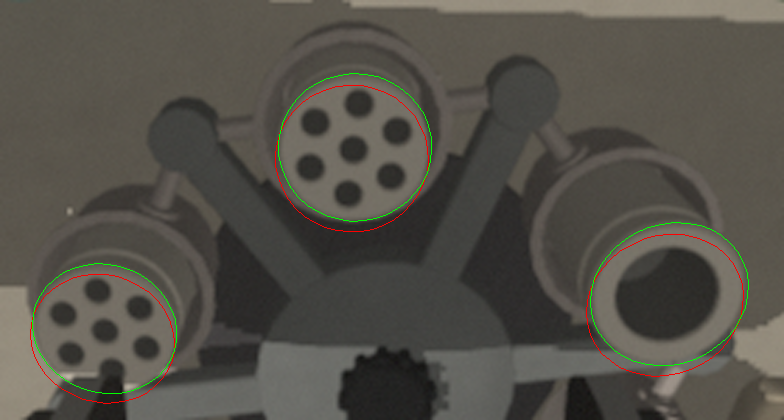

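Green, which is the top fit shifted (+1,+3.5) mm, fits the wrist view, while red is the top camera's own estimate. I take the middle: centre (577.2,-135.7). That gives F≈(565,-36.5), D≈(497.5,-196) and B≈(669,-175).

>>> move_arm(
  steps=[
    [1,1,45,0,0,0],
    [1,1,90,0,0,0],
    [1,1,130,0,0,0],
    [1,1,155,0,0,0],
    [1,1,165,0,0,0],
    [1,1,165,0,0,0],
    [1,1,165,0,0,0],
  ],
  newtons=40,
)

```text
clock: 2.45
eef_pos: [565.3, -35.3, 78.6]
orientation: [0.001, 0.707, 0.707, 0.0]
ft_force: [-0.1, -0.1, 0.3]
opening: 68.4
```

```bash
python3 - <<'E'
from h import *
print(env.tip_extent)
im=env.grab_frame("wrist");cv2.imwrite("pics/w1.png",im[:,:,::-1])
E
```

```text
11.0
```

View pics/w1.png

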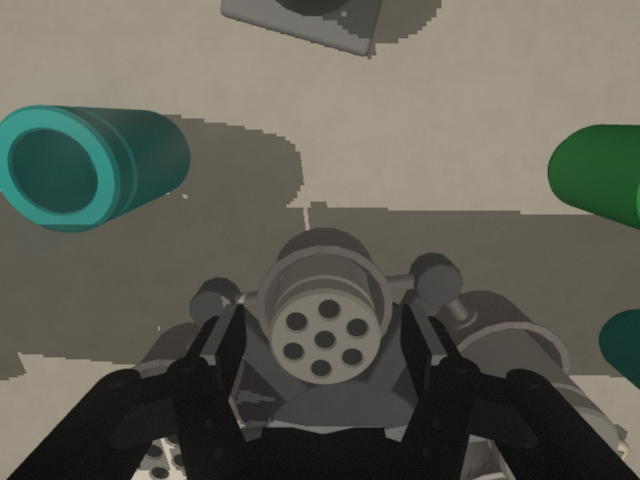

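The seven-bore insert sits centred between the open pads at (325,336). I'll close, then lift.

>>> move_arm(
  steps=[
    [0,0,1,0,0,0],
    [0,0,1,0,0,0],
    [0,0,1,0,0,0],
    [0,0,1,0,0,0],
    [0,0,1,0,0,0],
  ],
  fingers=0.3,
)

```text
clock: 3.0
eef_pos: [565.2, -35.7, 77.3]
orientation: [0.0, 0.707, 0.707, 0.0]
ft_force: [-1.1, 0.3, 9.7]
opening: 44.9
```

```bash
python3 - <<'E'
from h import *
s=env.read_state();p=env.camera_params("wrist");print(s["eef_pos"],ray((325,336),p,87),"pads tip px",proj((565,-35,67),p))
E
```

```text
[565.20110682 -35.6791516   77.29858334] [564.80390581 -33.39266121  87.        ] pads tip px [325.15648185 313.4036468 ]
```

>>> move_arm(
  steps=[
    [0,0,-25,0,0,0],
    [0,0,-65,0,0,0],
    [0,0,-105,0,0,0],
    [45,-2,-110,0,0,0],
    [70,-5,-110,0,0,0],
    [70,-5,-110,0,0,0],
    [70,-5,-110,0,0,0],
  ],
)

```text
clock: 3.7
eef_pos: [559.8, 34.3, 186.6]
orientation: [0.0, 0.707, 0.707, -0.0]
ft_force: [-0.0, -0.7, -0.4]
opening: 44.6
```

```bash
python3 - <<'E'
from h import *
s=env.read_state();p=env.camera_params("wrist");print(s["eef_pos"],proj((559,124,48),p))
im=env.grab_frame("wrist")[:,:,::-1].copy()
im=cv2.convertScaleAbs(im,alpha=1.5,beta=20)
for y,col in((124,(0,0,255)),(127.5,(0,255,0))):
  for r in(28.5,):
    cv2.polylines(im,[np.int32([proj((559.3+r*np.cos(a),y+r*np.sin(a),48),p) for a in np.linspace(0,6.28,40)])],True,col,1)
cv2.imwrite("pics/w2.png",im)
E
```

```text
[559.75229759  34.26743103 186.59447807] [323.67504657 110.01493801]
```

View pics/w2.png

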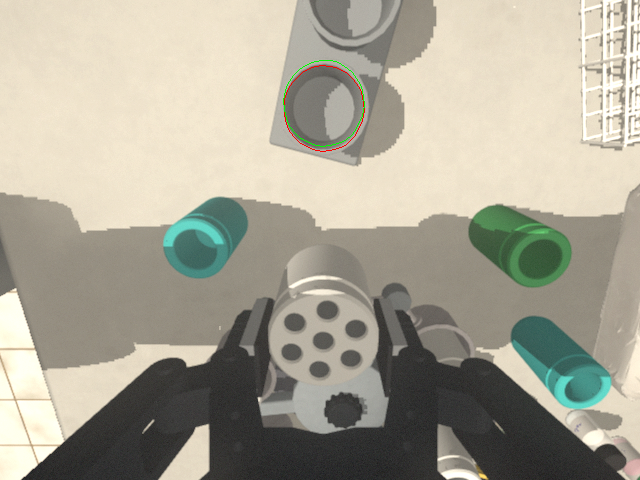

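The held insert is upright at (324,330), and the near cup's mouth at (325,107) lies between the two circles, so it is at about (559.5,126). I'll place it there.

>>> move_arm(
  steps=[
    [45,0,0,0,0,0],
    [85,0,0,0,0,0],
    [90,0,30,0,0,0],
    [90,0,65,0,0,0],
    [90,0,85,0,0,0],
    [90,0,100,0,0,0],
    [90,0,112,0,0,0],
    [90,0,120,0,0,0],
    [90,0,122,0,0,0],
    [90,0,122,0,0,0],
  ],
)

```text
clock: 4.75
eef_pos: [559.9, 124.0, 63.9]
orientation: [-0.0, 0.707, 0.707, 0.0]
ft_force: [1.2, 5.9, -3.9]
opening: 44.6
```

>>> move_arm(
  steps=[
    [0,0,0,0,0,0],
    [0,0,0,0,0,0],
    [0,0,0,0,0,0],
    [0,0,0,0,0,0],
    [0,0,-40,0,0,0],
    [0,0,-90,0,0,0],
    [-45,-10,-110,0,0,0],
    [-90,-20,-110,0,0,0],
    [-135,-30,-110,0,0,0],
    [-180,-40,-110,0,0,0],
  ],
  fingers=0.8,
)

```text
clock: 5.75
eef_pos: [519.2, -57.4, 174.6]
orientation: [0.0, 0.707, 0.707, 0.0]
ft_force: [0.7, -0.2, 0.2]
opening: 68.5
```

```bash
python3 - <<'E'
from h import *
s=env.read_state();p=env.camera_params("wrist");print(s["eef_pos"],s["joints"].round(2))
im=env.grab_frame("wrist")[:,:,::-1].copy();cv2.imwrite("pics/w3.png",im)
E
```

```text
[519.15891631 -57.43883156 174.62750626] [-0.04  0.73  0.17  1.77 -0.19  0.66  0.23]
```

View pics/w3.png

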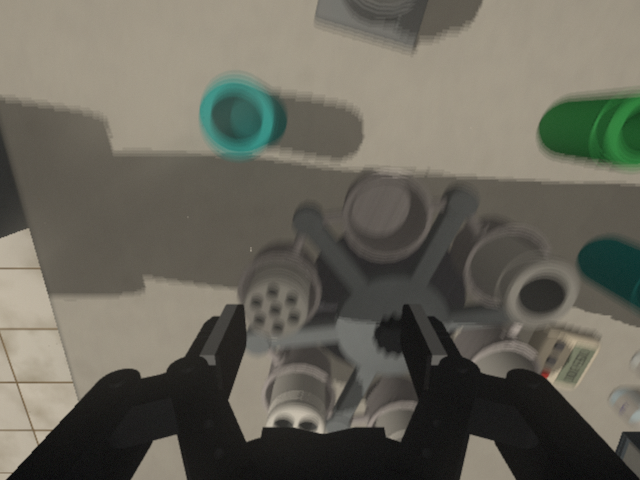

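F is now empty. Next is triple D.

>>> move_arm(
  steps=[
    [-40,-6,0,0,0,0],
    [-85,-13,0,0,0,0],
    [-125,-20,0,0,0,0],
    [-140,-22,10,0,0,0],
    [-140,-22,50,0,0,0],
    [-140,-22,82,0,0,0],
    [-140,-22,92,0,0,0],
    [-140,-22,92,0,0,0],
    [-140,-22,92,0,0,0],
  ],
)

```text
clock: 6.7
eef_pos: [498.3, -195.9, 83.5]
orientation: [0.001, 0.707, 0.707, 0.0]
ft_force: [0.8, -0.7, -0.2]
opening: 68.4
```

```bash
python3 - <<'E'
from h import *
s=env.read_state();p=env.camera_params("wrist");print(s["eef_pos"])
im=env.grab_frame("wrist")[:,:,::-1].copy();cv2.imwrite("pics/w4.png",im)
for y in(-198,-196,-194,-192):print(y,proj((497.5,y,97),p))
E
```

```text
[ 498.28647616 -195.88655085   83.54251438]
-198 [324.04409206 351.28218089]
-196 [324.04564589 346.97536416]
-194 [324.04721453 342.62750747]
-192 [324.04879819 338.23802142]
```

View pics/w4.png

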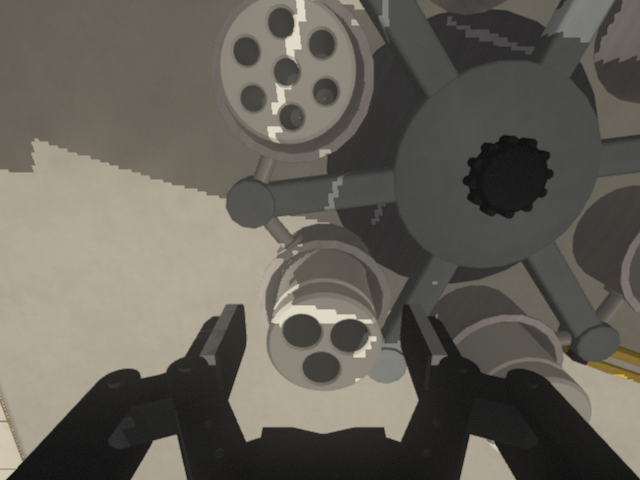

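The triple is centred between the pads at (325,341), with the same small offset as the last insert.

>>> move_arm(
  steps=[
    [0,0,0,0,0,0],
    [0,0,0,0,0,0],
    [0,0,0,0,0,0],
    [0,0,0,0,0,0],
    [0,0,0,0,0,0],
    [0,0,-25,0,0,0],
    [0,0,-65,0,0,0],
    [0,0,-105,0,0,0],
    [0,0,-110,0,0,0],
  ],
  fingers=0.3,
)

```text
clock: 7.65
eef_pos: [499.0, -196.3, 196.7]
orientation: [0.003, 0.707, 0.707, 0.001]
ft_force: [-0.0, 0.8, -1.5]
opening: 44.9
```

>>> move_arm(
  steps=[
    [40,17,0,0,0,0],
    [80,34,0,0,0,0],
    [120,50,0,0,0,0],
    [150,63,0,0,0,0],
    [160,67,0,0,0,0],
    [160,67,15,0,0,0],
    [160,67,45,0,0,0],
    [160,67,70,0,0,0],
    [160,67,88,0,0,0],
    [160,67,100,0,0,0],
    [160,67,108,0,0,0],
    [160,67,109,0,0,0],
  ],
)

```text
clock: 8.85
eef_pos: [564.6, -36.1, 83.1]
orientation: [-0.0, 0.707, 0.707, -0.0]
ft_force: [-0.3, 0.7, 0.1]
opening: 45.1
```

>>> move_arm(
  steps=[
    [0,0,0,0,0,0],
    [0,0,0,0,0,0],
  ],
)

```text
clock: 9.05
eef_pos: [564.9, -35.8, 83.7]
orientation: [0.0, 0.707, 0.707, 0.0]
ft_force: [-0.8, 0.5, -0.8]
opening: 44.2
```

>>> move_arm(
  steps=[
    [0,0,1,0,0,0],
    [0,0,1,0,0,0],
    [0,0,1,0,0,0],
    [0,0,1,0,0,0],
    [0,0,-40,0,0,0],
    [0,0,-80,0,0,0],
    [-35,26,-85,0,0,0],
    [-70,52,-85,0,0,0],
    [-105,78,-85,0,0,0],
    [-130,97,-85,0,0,0],
    [-139,104,-85,0,0,0],
    [-139,104,-80,0,0,0],
  ],
  fingers=0.8,
)

```text
clock: 10.25
eef_pos: [669.0, -176.3, 162.9]
orientation: [0.0, 0.708, 0.706, -0.0]
ft_force: [-0.4, 0.5, 0.2]
opening: 68.5
```

>>> move_arm(
  steps=[
    [0,0,30,0,0,0],
    [0,0,60,0,0,0],
    [0,0,72,0,0,0],
    [0,0,72,0,0,0],
    [0,0,72,0,0,0],
  ],
)

```text
clock: 10.75
eef_pos: [669.2, -174.5, 92.6]
orientation: [0.001, 0.707, 0.707, 0.0]
ft_force: [-0.8, -0.7, 0.8]
opening: 68.2
```

```bash
python3 - <<'E'
from h import *
s=env.read_state();p=env.camera_params("wrist");print(s["eef_pos"],s["joints"].round(2))
im=env.grab_frame("wrist")[:,:,::-1].copy();cv2.imwrite("pics/w5.png",im)
for y in(-177,-175,-173,-171):print(y,proj((669,y,107),p))
E
```

```text
[ 669.20371394 -174.50964603   92.56880619] [ 0.15  1.08  0.15  1.14 -0.17  0.94  0.32]
-177 [325.62394869 353.57095124]
-175 [325.63432193 349.24902057]
-173 [325.64479455 344.88569024]
-171 [325.65536796 340.48036255]
```

View pics/w5.png

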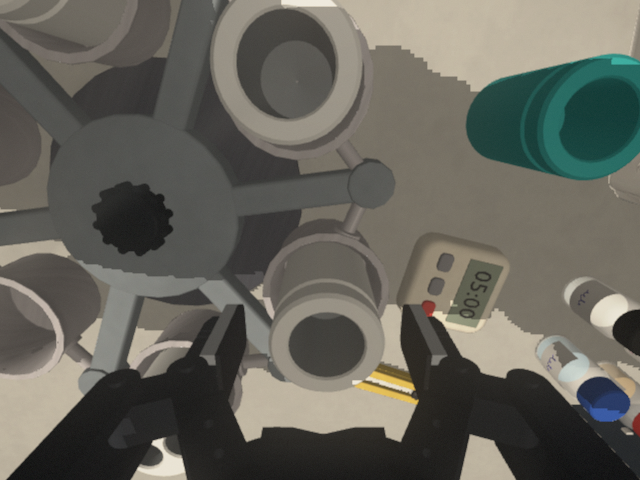

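The single at B is centred at (328,342). I'll grip and lift it.

>>> move_arm(
  steps=[
    [0,0,0,0,0,0],
    [0,0,0,0,0,0],
    [0,0,0,0,0,0],
    [0,0,0,0,0,0],
    [0,0,0,0,0,0],
    [0,0,-25,0,0,0],
    [0,0,-65,0,0,0],
    [0,0,-105,0,0,0],
    [0,0,-110,0,0,0],
  ],
  fingers=0.3,
)

```text
clock: 11.7
eef_pos: [670.2, -175.3, 206.7]
orientation: [0.003, 0.707, 0.707, 0.002]
ft_force: [0.1, -0.9, -0.1]
opening: 44.9
```

>>> move_arm(
  steps=[
    [-5,-40,0,0,0,0],
    [-10,-80,0,0,0,0],
    [-15,-120,0,0,0,0],
    [-19,-155,0,0,0,0],
    [-21,-171,0,0,0,0],
    [-21,-171,15,0,0,0],
    [-21,-171,45,0,0,0],
    [-21,-171,70,0,0,0],
    [-21,-171,88,0,0,0],
    [-21,-171,100,0,0,0],
    [-21,-171,108,0,0,0],
    [-21,-171,110,0,0,0],
  ],
)

```text
clock: 12.9
eef_pos: [498.5, -195.9, 91.9]
orientation: [0.001, 0.707, 0.707, 0.0]
ft_force: [-2.2, 2.9, 38.2]
opening: 44.4
```

>>> move_arm(
  steps=[
    [0,0,0,0,0,0],
    [0,0,0,0,0,0],
  ],
)

```text
clock: 13.1
eef_pos: [498.4, -195.9, 92.2]
orientation: [0.001, 0.707, 0.707, 0.0]
ft_force: [0.6, -0.3, 5.8]
opening: 44.9
```

Seated. I'll release and go back for the parked seven.

>>> move_arm(
  steps=[
    [0,0,0,0,0,0],
    [0,0,0,0,0,0],
    [0,0,0,0,0,0],
    [0,0,0,0,0,0],
    [0,0,-40,0,0,0],
    [0,0,-80,0,0,0],
    [40,8,-95,0,0,0],
    [85,16,-95,0,0,0],
    [130,25,-95,0,0,0],
    [175,34,-95,0,0,0],
    [220,43,-95,0,0,0],
    [260,50,-95,0,0,0],
  ],
  fingers=0.8,
)

```text
clock: 14.3
eef_pos: [547.9, 66.8, 186.3]
orientation: [-0.0, 0.707, 0.707, 0.0]
ft_force: [-0.7, -0.3, 0.9]
opening: 68.2
```

>>> move_arm(
  steps=[
    [40,8,0,0,0,0],
    [60,12,0,0,0,0],
    [60,12,30,0,0,0],
    [60,12,70,0,0,0],
    [60,12,100,0,0,0],
    [60,12,112,0,0,0],
    [60,12,112,0,0,0],
    [60,12,112,0,0,0],
  ],
)

```text
clock: 15.1
eef_pos: [560.3, 124.3, 75.5]
orientation: [0.0, 0.707, 0.707, 0.001]
ft_force: [0.1, -0.6, 0.6]
opening: 68.4
```

```bash
python3 - <<'E'
from h import *
s=env.read_state();p=env.camera_params("wrist");print(s["eef_pos"])
im=env.grab_frame("wrist")[:,:,::-1].copy();cv2.imwrite("pics/w6.png",im)
for y in(124,126,128):print(y,proj((559.5,y,73),p))
E
```

```text
[560.33176245 124.28038066  75.50816773]
124 [323.82351125 324.76103414]
126 [323.8229273  320.74501516]
128 [323.82233832 316.69443676]
```

View pics/w6.png

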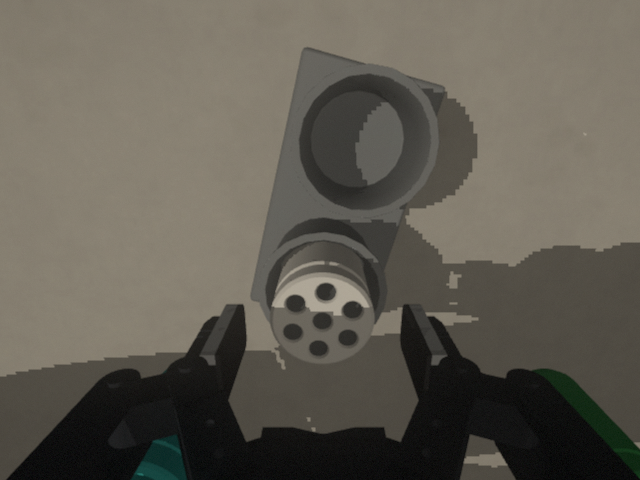

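The seven is seated upright in the cup at (322,318). I'll go down 10 mm more and grip it.

>>> move_arm(
  steps=[
    [0,0,5,0,0,0],
    [0,0,10,0,0,0],
    [0,0,10,0,0,0],
  ],
)

```text
clock: 15.45
eef_pos: [559.6, 124.3, 63.9]
orientation: [-0.0, 0.707, 0.707, -0.0]
ft_force: [-0.3, -0.9, -0.9]
opening: 68.4
```

>>> move_arm(
  steps=[
    [0,0,0,0,0,0],
    [0,0,0,0,0,0],
    [0,0,0,0,0,0],
    [0,0,0,0,0,0],
    [0,0,0,0,0,0],
    [0,0,-25,0,0,0],
    [0,0,-65,0,0,0],
    [0,0,-105,0,0,0],
    [0,0,-126,0,0,0],
    [0,0,-126,0,0,0],
  ],
  fingers=0.3,
)

```text
clock: 16.45
eef_pos: [560.8, 124.5, 193.1]
orientation: [0.001, 0.707, 0.707, 0.002]
ft_force: [-0.4, 0.3, -1.9]
opening: 44.4
```

>>> move_arm(
  steps=[
    [-40,15,0,0,0,0],
    [-85,31,0,0,0,0],
    [-130,47,0,0,0,0],
    [-175,64,0,0,0,0],
    [-220,80,0,0,0,0],
    [-260,95,0,0,0,0],
    [-290,106,0,0,0,0],
    [-300,109,0,0,0,0],
    [-300,109,0,0,0,0],
  ],
)

```text
clock: 17.35
eef_pos: [668.3, -177.0, 189.0]
orientation: [-0.001, 0.708, 0.706, -0.001]
ft_force: [-0.2, 0.3, -0.9]
opening: 44.2
```

>>> move_arm(
  steps=[
    [0,0,25,0,0,0],
    [0,0,55,0,0,0],
    [0,0,75,0,0,0],
    [0,0,90,0,0,0],
    [0,0,102,0,0,0],
    [0,0,110,0,0,0],
    [0,0,112,0,0,0],
    [0,0,112,0,0,0],
    [0,0,112,0,0,0],
  ],
)

```text
clock: 18.25
eef_pos: [669.4, -175.1, 78.7]
orientation: [0.0, 0.707, 0.707, 0.001]
ft_force: [4.7, 1.1, -0.5]
opening: 44.6
```

Nearly down. I'll release, retreat up and clear to the holder side, then check.

>>> move_arm(
  steps=[
    [0,0,0,0,0,0],
    [0,0,0,0,0,0],
    [0,0,0,0,0,0],
    [0,0,0,0,0,0],
    [0,0,-40,0,0,0],
    [0,0,-85,0,0,0],
    [0,0,-130,0,0,0],
    [25,-40,-150,0,0,0],
    [50,-80,-160,0,0,0],
    [90,-110,-165,0,0,0],
    [135,-130,-165,0,0,0],
    [180,-140,-165,0,0,0],
  ],
  fingers=0.8,
)

```text
clock: 19.45
eef_pos: [527.1, 5.3, 244.1]
orientation: [0.0, 0.708, 0.707, 0.0]
ft_force: [1.9, 0.9, 0.3]
opening: 68.3
```

>>> move_arm(
  steps=[
    [45,-10,0,0,0,0],
    [90,-20,0,0,0,0],
    [135,-30,0,0,0,0],
    [180,-40,0,0,0,0],
    [225,-50,0,0,0,0],
    [270,-60,0,0,0,0],
    [270,-60,0,0,0,0],
    [270,-60,0,0,0,0],
  ],
)

```text
clock: 20.25
eef_pos: [468.4, 274.9, 243.2]
orientation: [0.0, 0.707, 0.708, -0.0]
ft_force: [0.5, -1.5, -0.0]
opening: 68.5
```

```bash
python3 - <<'E'
from h import *
s=env.read_state();print(s["eef_pos"],s["clock"])
a=env.grab_frame("top")[:,:,::-1];b=env.grab_frame("scene")[:,:,::-1]
cv2.imwrite("pics/top1.png",a);cv2.imwrite("pics/scene1.png",b)
x=cv2.resize(a[180:310,310:450],(400,371),interpolation=cv2.INTER_CUBIC);y=cv2.resize(b[205:325,278:408],(400,371),interpolation=cv2.INTER_CUBIC)
cv2.imwrite("pics/fin.png",np.hstack([x,y]))
a0=cv2.imread("pics/top0.png")
for n,(u,v) in dict(beaker=(487,269),dropper=(170,262)).items(): print(n,cv2.absdiff(a0[v-18:v+18,u-15:u+15],a[v-18:v+18,u-15:u+15]).mean())
pt=env.camera_params("top");ps=env.camera_params("scene")
for n,q in dict(B=(669,-175.5,87),F=(564.7,-37,97),D=(497.2,-196.5,107)).items():print(n,proj(q,pt).round(1),proj(q,ps).round(1))
E
```

```text
[468.37960302 274.88112292 243.18265604] 20.25
beaker 4.05216049382716
dropper 45.71851851851852
B [392.9 212.6] [380.9 249.5]
F [340.3 254. ] [309.7 239.7]
D [404.9 279.3] [339.7 292. ]
```

View pics/fin.png

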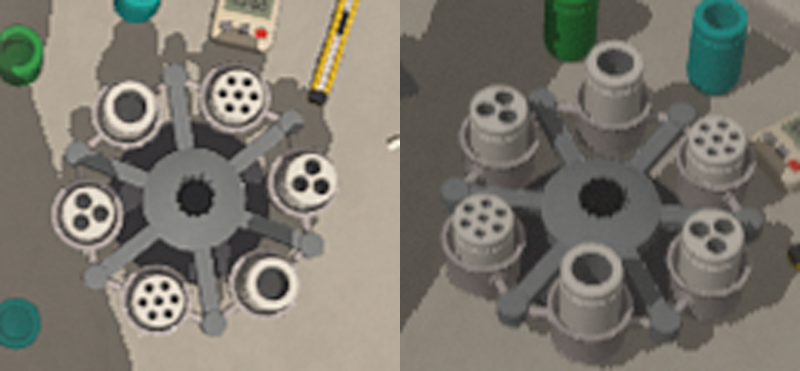

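The final view shows the twins opposite each other all round. In the scene view the moved inserts' tops are at B (381,249), F (310,240) and D (340,292), all within 1 px of the fully seated predictions. The dropper patch differs only because the arm and its shadow are now over it, and no part of the path went near it.

```bash
python3 -c "
from rig import env
print(env.finish_job())"
```

```text
the job is handed in; nothing more can be done
None
```

The rotor is balanced and handed in at about 20 s of the 104 s allowed: each insert now has its twin in the bucket directly opposite.

**Moves:** I made four. One seven-bore insert was parked in the holder, a three-bore and then a wide-bore insert moved into the freed buckets, and the parked seven-bore went into the last one.

**Seating:** In the last top and scene pictures all six inserts stand upright. The tops of the three moved inserts lie within 1 px of where a fully seated insert should be.

**Beaker and dropper bottle:** The beaker patch in the top view is essentially unchanged. The dropper patch differed (mean difference 46). I put that down to the arm and its shadow, since the planned path stayed well clear of the bottle, but I did not check it in a clear view.

**Disagreement:** The top and wrist cameras differed by about 3–5 mm in y on where the rotor is. I used a value in between, and all the placings fitted. The highest force read was 38 N at the wrist, as the wide-bore insert bottomed in its bucket, well under the 120 N limit.

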